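# Close up the cap racks and rack the last lens cap

## Robot

A 6-joint arm with a two-finger parallel gripper is mounted at the origin on the work surface. World frame = base frame: x ahead of the robot, y to its left, z up, the work surface at z = 0. Lengths are in m, angles in rad, forces in N, time in s.
With the tool pointing down it reaches from about 0.3 to 0.775 m from the base axis. Payload 14.6 kg.
Tool frame: the origin (TCP) lies midway between the tips of the shut fingers; the grasp point (between the pads) lies 19 mm behind it (ctrl.pinch_z is the z of the grasp point in the tool frame, in m); z points along the fingers, y is the line along which they close (so a half turn about z gives the same grasp; the last joint's range is limited). The gripper opens to 94 mm and grips with 3 to 60 N. Pads are 16 mm wide; open, the fingers measure 119 mm over their backs; the gripper's body (75 mm by 177 mm) begins 78 mm behind the grasp point.
Start: joints at [1.222, 0.3, 1.521, -0, 1.321, -0.067], TCP at [0.153, 0.528, 0.205] pointing down, gripper open.
Joint ranges: [-3.03, 3.03], [-0.79, 2.21], [0.23, 2.52], [-1.04, 4.18], [0, 3.07], [-2.55, 2.55]. Speed limits (rad/s): [2.22, 2.22, 2.57, 3.14, 3.14, 3.14].

## Interface

Orientations are given as [roll, pitch, yaw] about the fixed x, y, z axes, in that order (R = Rz(yaw) Ry(pitch) Rx(roll)).
In Python, from station import ctrl, camera, ticket gives the robot as it stands. The module is installed in compiled form; this text tells all that it offers.
- The arm moves only by the shell command python3 -m inch 'ROWS' [FORCE]. ROWS is text: rows parted by semicolons, each of 7 numbers parted by spaces: the opening, from -1 (shut) to 1 (fully open), then the shift along the tool's x, y, z in units of 0.03 m (1.0 is 0.03 m), then the turn, a rotation vector about the tool's x, y, z in units of 10 degrees (1.0 is 10 degrees). In form: grip dx dy dz rx ry rz; .... A call has 1 to 10 rows; each row shifts and turns the commanded pose from where the row before left it, along the tool's axes as they then stand; what a row does not reach is not made up. A row lasts 1/8 s, in which the tool goes at most 62.5 mm and 10.7 degrees, less where a joint would pass 70% of its speed; a pose out of reach is approached as far as the arm can. A call with a number of a shift or a turn outside -1 to 1 is refused whole. A call with a gripper value outside its range is refused whole. The fingers move at their own pace and stop on an object; FORCE is the grip in N (left out, the last holds). Time passes only in rows, so rows that do not move let the fingers close. It gives the time, the measured TCP pose, the force, the opening and the grip force at its end, in the units of the state.
- ctrl.get_obs(): the state, without advancing time (a new reading comes with each control period).
- camera(name): name is "scene" or "side" or "wrist"; returns a dict with "img" (420x560x3 uint8, blue, green, red), "range_z" (420x560 float32, m along the optical axis (not along the pixel's ray), 0 where there is no reading), "intrinsics" (3x3 intrinsics, pixels), "view" (4x4, takes a point from world to camera coordinates). Camera axes: x right, y down, z forward; pixel columns grow to the right and rows downward; lengths in m; the calibration is good to about 2 mm. The wrist camera is an equidistant fisheye: a pixel r from the principal point sees the ray r / f radians off the axis. A picture is of the moment at which its call begins.
- ticket.hand_in(): hands the job in; it is judged then, once.
The state is a dict: "time_s": time; "qpos": joint angles; "joint_vel": joint speeds; "tau": joint torques, N m; "ee_pos": TCP position; "eef_rot": TCP orientation; "force": force on the tool from outside, world axes, zero at the start; "moment": the same for the moment, N m; "grip_width": finger opening in m; "grip_force": force on a finger pad.
Only numpy, scipy, OpenCV 4.12 (cv2) and the standard library are available. Lean on these libraries where they do the work, as an engineer would, in place of code of your own. Each camera call takes 0.05 s, during which the arm holds its last target. There are 200 camera calls.

## Task

The white cap rack standing loose on the dark bed plate has come away from its neighbour: close it up so that its end butts flush against the end of the screwed-down rack, no gap, and its back lies against the guide strip, and the slots run on at an even pitch for the take-out gantry. Also take the last lens cap from the mint-green inspection stand and stand it on edge in any free slot of that loose rack. The cap already in the loose rack must end up standing in it too; leave alone the screwed-down rack's caps, the tray, the side cutters and the spray can.

Things in the scene. Friction and masses are not known exactly. Their poses are not given: they have to be found in the camera images.
- bed: Dark steel plate bolted to the bench, 120 (x) x 370 (y) x 8 mm, origin at the centre of its underside. Along its far (+x) edge runs an aluminium guide strip 6 mm high above the plate's top, its near face at x = +43 mm. At the +y end (y = +55 to +175 mm) a white cap rack identical to the loose one is screwed to it, its back against the strip. All of it is fixed.
- joint_face (a point): On the bed: the foot of the screwed-down rack's free end face, middle of its width, on the plate's top; bed axes. The end face looks along the bed's -y; this is where the loose rack's end belongs (point rack_end should come onto this point).
- rack: The loose cap rack, 56 (x) x 120 (y) x 36 mm high, 0.16 to 0.26 kg, resting freely on the plate, 30 to 80 mm short of its neighbour, a few mm to 20 mm off the guide strip, up to 9 degrees askew. Origin at the centre of its underside, y along its length. Two white combs on an aluminium bar: each 10 mm thick, outer faces at x = +-28 mm, solid to 14.5 mm height, round-topped teeth to 36 mm.
- slots (a point): Middle of the loose rack, 40 mm above its underside; rack axes. Six slots cross the rack at y = -50, -30, -10, +10, +30, +50 mm from here, each 13 mm wide. A cap stood in a slot rests on the combs with its axis along y and its centre level with this point (x = 0, z = 0), its top 31 mm higher.
- rack_end (a point): On the loose rack: foot of its +y end face (the one that meets the neighbour), middle of its width, at the underside; rack axes.
- cap: a black moulded lens cap, a flat disc 62 mm across and 9 mm thick, 15 g; origin at the centre of the disc, y axis along the disc's axis (through its thickness; level while it stands on edge). This is the one to rack: it stands on edge in the inspection stand.
- rack_cap: a black moulded lens cap, a flat disc 62 mm across and 9 mm thick, 15 g; origin at the centre of the disc, y axis along the disc's axis (through its thickness; level while it stands on edge). It already stands in the loose rack's slot at y = +50 mm and rides along with it.
- bed_cap0: a black moulded lens cap, a flat disc 62 mm across and 9 mm thick, 15 g; origin at the centre of the disc, y axis along the disc's axis (through its thickness; level while it stands on edge). It stands in the screwed-down rack, in the slot 50 mm from the joint; leave alone.
- bed_cap1: a black moulded lens cap, a flat disc 62 mm across and 9 mm thick, 15 g; origin at the centre of the disc, y axis along the disc's axis (through its thickness; level while it stands on edge). It stands in the screwed-down rack, in the slot 90 mm from the joint; leave alone.
- stand: Inspection stand bolted to the bench: dark plate 80 (x) x 60 (y) x 8 mm with a single mint-green slot like the rack's on it (56 x 27 mm, teeth to 44 mm above the bench); origin at the centre of the plate's underside, the slot across it at y = 0. The cap stands in it with its axis along the stand's y, its centre 48 mm and its top 79 mm above the bench. It is on the left or the right of the bed.
- tray: Loose blue tray 120 x 80 x 28 mm with a reject cap and a runner in it, on the other side of the bed from the stand; origin under its centre. Leave alone.
- cutters: Loose side cutters with mint-green handles, about 130 mm long and 12 mm high, lying between the robot and the bed; origin on the bench beneath them, 10 mm behind their pivot, x towards the jaws. Leave alone.
- spray: Loose white and blue spray can, 51 mm across, 167 mm tall, standing at the left; origin at the centre of its foot. Leave alone.
There are look-alikes about, which are no part of the job. What is shaped like the rack_cap but yellow is not meant.

How it is judged:
At the end, for the whole second after the job is handed in: The loose rack lies flat, its end within 2 mm of the screwed-down rack's end, in line with it within 2.5 mm and 1.4 degrees; the cap from the stand and the cap that was in the loose rack both stand on edge, seated (within 4 mm) and upright (within 14 degrees), in that rack's slots; all at rest (y of rack_end in the frame of joint_face between -0.002 and 0.002 m and x of rack_end in the frame of joint_face between -0.0025 and 0.0025 m and z of rack_end in the frame of joint_face between -0.003 and 0.003 m and angle between the y axis of rack and the y axis of bed, either way round below 0.025 rad and linear speed of rack below 0.01 m/s and z of cap in the frame of rack between 0.0355 and 0.0437 m and x of cap in the frame of rack between -0.005 and 0.005 m and y of cap in the frame of rack between -0.056 and 0.056 m and angle between cap's own y axis and vertical between 1.32 and 1.82 rad and angle between the y axis of each of cap, rack_cap and the y axis of rack, either way round below 0.25 rad and linear speed of each of cap, rack_cap below 0.02 m/s and z of rack_cap in the frame of rack between 0.0355 and 0.0437 m and x of rack_cap in the frame of rack between -0.005 and 0.005 m and y of rack_cap in the frame of rack between -0.056 and 0.056 m and angle between rack_cap's own y axis and vertical between 1.32 and 1.82 rad); the robot touches nothing.
It fails at once if a cap in the screwed-down rack is moved by more than 15 mm (distance of any of bed_cap0, bed_cap1 from where it was at the start of the episode above 0.015 m).
It fails at once if the tray, the side cutters or the spray can is moved by more than 20 mm (distance of any of tray, cutters, spray from where it was at the start of the episode above 0.02 m).
It also fails if it takes over 50 s, if anything falls off the work surface, if the arm or the gripper's body presses on something with over 40 N, if the wrist force passes 120 N, or if a joint passes its speed limit or range.

## Working session

There is one attempt and no reset: what is moved stays moved. The work goes in short steps, Python scripts to look and compute and a shell command to move; the robot and the scene stay as the last step left them, time stands still between calls to the robot, and variables do not carry over. Pictures are saved under pics/ and viewed, at most 10 in all, crops included, and the job is handed in when it is done.

```bash
mkdir -p pics; python3 - <<'E'
from station import ctrl,camera
import cv2,numpy as np
o=ctrl.get_obs();print({k:np.round(v,3) for k,v in o.items()},ctrl.pinch_z)
for n in("scene","side","wrist"):
    c=camera(n);cv2.imwrite(f"pics/{n}0.png",c["img"]);np.savez(f"{n}0.npz",**c)
    print(n,c["intrinsics"].round(1).tolist(),c["view"].round(3).tolist())
a=cv2.imread("pics/scene0.png");
E
```

```text
{'time_s': np.float64(0.0), 'qpos': array([ 1.222,  0.3  ,  1.522,  0.   ,  1.321, -0.067]), 'joint_vel': array([-0.   ,  0.   ,  0.001, -0.   , -0.002, -0.001]), 'tau': array([-1.0000e-03, -5.3182e+01, -3.5271e+01,  7.1000e-02,  2.5000e-02,
       -0.0000e+00]), 'ee_pos': array([0.153, 0.528, 0.205]), 'eef_rot': array([-3.14, -0.  ,  2.86]), 'force': array([0.188, 0.222, 0.304]), 'moment': array([ 0.024, -0.015, -0.005]), 'grip_force': np.float64(0.0), 'grip_width': np.float64(0.094)} -0.0188
scene [[498.3, 0.0, 284.3], [0.0, 498.3, 203.5], [0.0, 0.0, 1.0]] [[-0.351, 0.936, -0.001, 0.123], [0.669, 0.25, -0.7, -0.343], [-0.656, -0.246, -0.714, 1.833], [0.0, 0.0, 0.0, 1.0]]
side [[481.1, 0.0, 279.9], [0.0, 481.1, 207.0], [0.0, 0.0, 1.0]] [[-0.997, -0.083, 0.001, 0.58], [-0.064, 0.761, -0.645, 0.026], [0.052, -0.643, -0.764, 1.173], [0.0, 0.0, 0.0, 1.0]]
wrist [[325.2, 0.0, 281.7], [0.0, 325.2, 209.2], [0.0, 0.0, 1.0]] [[0.278, 0.961, -0.001, -0.549], [0.933, -0.27, 0.239, -0.025], [0.229, -0.067, -0.971, 0.389], [0.0, 0.0, 0.0, 1.0]]
```

View pics/scene0.png

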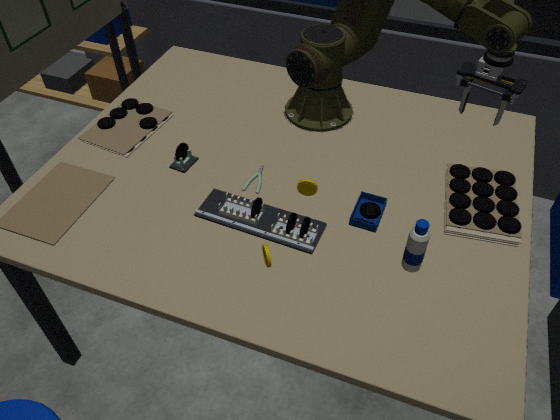

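View pics/side0.png

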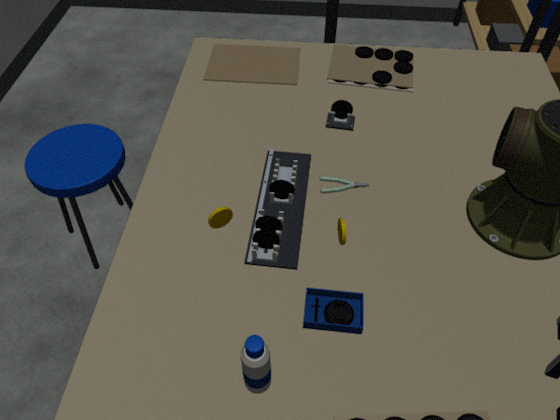

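The scene view shows the stand with its cap at (182,152), the loose rack at (240,208) with its cap at (257,206), the screwed-down rack at (297,228), the cutters at (255,180), the tray at (369,211) and the spray can at (416,245).

These could be taken for the wanted cap:
- Stand cap: scene (182,152), side (342,107).
- Loose caps on the left cardboard: (130,110).
- Caps on the right cardboard: (480,195).
- Tray reject: (370,210).
- Caps in the bed racks: (257,206), (292,222), (305,226).
- Yellow discs: (307,187), (267,254).

I choose the one standing in the mint-green stand.

```bash
cat > h.py <<'E'
import numpy as np,cv2
def cloud(c,fish=False):
    z=c["range_z"];K=c["intrinsics"];v,u=np.mgrid[:z.shape[0],:z.shape[1]]
    x=(u-K[0,2])/K[0,0];y=(v-K[1,2])/K[1,1]
    if fish:
        t=np.hypot(x,y);s=np.where(t>1e-6,np.tan(np.minimum(t,1.5))/np.maximum(t,1e-6),1);x=x*s;y=y*s
    p=np.stack([x*z,y*z,z],-1);V=c["view"]
    w=(p-V[:3,3])@V[:3,:3]
    w[z<=0]=np.nan
    return w
def proj(c,P,fish=False):
    p=np.atleast_2d(P)@c["view"][:3,:3].T+c["view"][:3,3];K=c["intrinsics"]
    a=p[:,:2]/p[:,2:]
    if fish:
        r=np.linalg.norm(a,axis=1,keepdims=True);a=a*np.arctan(r)/np.maximum(r,1e-9)
    return a*K[0,0]+K[:2,2]
E
python3 - <<'E'
from h import *
S=dict(np.load("scene0.npz"));D=dict(np.load("side0.npz"))
for c,pts in((S,dict(stand=(182,152),standplate=(178,166),rcap=(257,206),tray=(369,211),spray=(422,222),cut=(255,180),y1=(307,187),y2=(267,254),bedA=(206,193),bedB=(196,214),bedC=(325,224),bedD=(313,249))),(D,dict(stand=(342,107),plate=(342,127),rcap=(281,187),bcap=(268,225),tray=(335,310),cut=(345,184),y1=(342,231),y2=(220,217),A=(271,152),B=(310,155),C=(297,267),Dd=(247,264)))):
    W=cloud(c)
    for k,(u,v) in pts.items(): print(k,np.nanmedian(W[v-1:v+2,u-1:u+2].reshape(-1,3),axis=0).round(3))
# bed yaw from cloud
for c in(S,D):
    W=cloud(c).reshape(-1,3);hsv=cv2.cvtColor(c["img"],cv2.COLOR_BGR2HSV).reshape(-1,3)
    m=(W[:,2]>.02)&(W[:,2]<.1)&(W[:,0]>.3)&(W[:,0]<.75)&(abs(W[:,1])<.5)
    lab=(W[m]/.02).astype(int)
    q=W[m];print(len(q))
    im=np.zeros((500,1000),np.uint8);im[((q[:,0]-.3)*1000).astype(int),((q[:,1]+.5)*1000).astype(int)]=255
    im=cv2.dilate(im,np.ones((9,9)));n,l,st,ce=cv2.connectedComponentsWithStats(im)
    for i in range(1,n):
        if st[i,4]>300: print("blob x%.3f y%.3f"%(ce[i][1]/1000+.3,ce[i][0]/1000-.5),st[i,2:4])
a=S["img"][130:260,160:340];cv2.imwrite("pics/crop1.png",cv2.resize(a,None,fx=4,fy=4,interpolation=cv2.INTER_CUBIC))
E
```

```text
stand [ 0.436 -0.317  0.048]
standplate [ 0.462 -0.323  0.009]
rcap [0.586 0.006 0.061]
tray [0.444 0.3   0.011]
spray [0.586 0.448 0.166]
cut [ 0.425 -0.07  -0.002]
y1 [0.436 0.105 0.034]
y2 [0.731 0.095 0.055]
bedA [ 0.533 -0.189 -0.002]
bedB [ 0.63  -0.171  0.007]
bedC [0.536 0.194 0.008]
bedD [0.637 0.191 0.006]
stand [ 0.432 -0.319  0.057]
plate [ 0.428 -0.295  0.008]
rcap [0.579 0.002 0.057]
bcap [0.599 0.115 0.053]
tray [0.443 0.295 0.012]
cut [ 0.42  -0.074  0.007]
y1 [0.432 0.119 0.054]
y2 [0.715 0.087 0.037]
A [ 0.619 -0.166  0.015]
B [ 0.514 -0.173  0.007]
C [0.528 0.188 0.002]
Dd [0.641 0.188 0.   ]
2322
blob x0.449 y0.298 [ 93 137]
blob x0.437 y-0.317 [46 73]
blob x0.432 y0.105 [69 31]
blob x0.553 y-0.067 [95 28]
blob x0.592 y-0.035 [130  76]
blob x0.575 y0.078 [37 23]
blob x0.607 y0.133 [133  74]
blob x0.603 y0.450 [60 41]
blob x0.718 y0.086 [50 60]
3486
blob x0.447 y0.294 [ 94 129]
blob x0.433 y-0.319 [36 70]
blob x0.432 y0.104 [68 27]
blob x0.557 y-0.089 [54 38]
blob x0.578 y-0.000 [30 68]
blob x0.585 y0.463 [37 59]
blob x0.598 y0.113 [30 69]
blob x0.574 y0.073 [35 18]
blob x0.601 y0.160 [47 70]
blob x0.596 y-0.092 [21 19]
blob x0.622 y0.070 [33 20]
blob x0.716 y0.085 [50 61]
```

View pics/crop1.png

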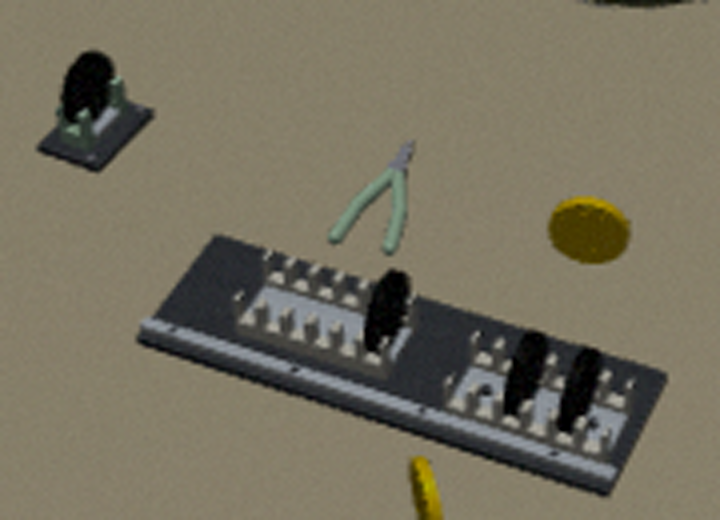

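The crop shows the stand's black cap at (85,85), clear of everything. The loose rack is at (330,320) with its cap at (388,310), and the screwed-down rack's caps are at (525,370) and (580,385). I now move the wrist camera over the joint.

```bash
python3 -m inch '1 0 0 -0.3 0 0 1;1 0 0 -0.3 0 0 1;1 0 0 -0.3 0 0 1;1 0 0 -0.3 0 0 1;1 0 0 -0.3 0 0 1;1 0 0 0 0 0 1;1 0 0 0 0 0 1;1 0 0 0 0 0 0.4' && python3 -m inch '0.6 -1 0.8 0 0 0 0;0.6 -1 0.8 0 0 0 0;0.6 -1 0.8 0 0 0 0;0.6 -1 0.8 0 0 0 0;0.6 -1 0.8 0 0 0 0;0.6 -1 0.8 0 0 0 0;0.6 -1 0.8 0 0 0 0;0.6 -1 0.8 0 0 0 0;0.6 -1 0.8 0 0 0 0;0.6 -1 0.8 0 0 0 0' && python3 -m inch '0.6 -1 0.8 0 0 0 0;0.6 -1 0.8 0 0 0 0;0.6 -1 0.8 0 0 0 0;0.6 -1 0.8 0 0 0 0;0.6 -1 0.8 0 0 0 0;0.6 -1 0.8 0 0 0 0;0.6 -1 0.8 0 0 0 0;0.6 -0.6 0.3 0 0 0 0;0.6 0 0 0 0 0 0'
python3 - <<'E'
from station import ctrl,camera
from h import *
o=ctrl.get_obs();print(o["time_s"],o["ee_pos"],o["eef_rot"],o["grip_width"])
c=camera("wrist");np.savez("w1.npz",**c);cv2.imwrite("pics/w1.png",c["img"])
print(np.isfinite(cloud(c,True)[...,0]).mean())
E
```

```text
time_s: 1.15
ee_pos: [0.1529, 0.5282, 0.2502]
eef_rot: [-3.141, 0.0, 1.564]
force: [0.1, -0.4, -0.9]
grip_width: 0.0938
grip_force: 0.0
time_s: 2.4
ee_pos: [0.3928, 0.2266, 0.2504]
eef_rot: [-3.141, 0.0, 1.568]
force: [0.1, -0.6, -0.1]
grip_width: 0.0751
grip_force: 0.0
time_s: 3.52
ee_pos: [0.5685, -0.0013, 0.25]
eef_rot: [-3.141, -0.0, 1.567]
force: [-0.9, -0.1, -0.1]
grip_width: 0.0754
grip_force: 0.0
3.525 [ 0.56846241 -0.00126561  0.25003216] [-3.14080629e+00 -1.11283480e-04  1.56693481e+00] 0.07541767954147306
0.9515518707482993
```

View pics/w1.png

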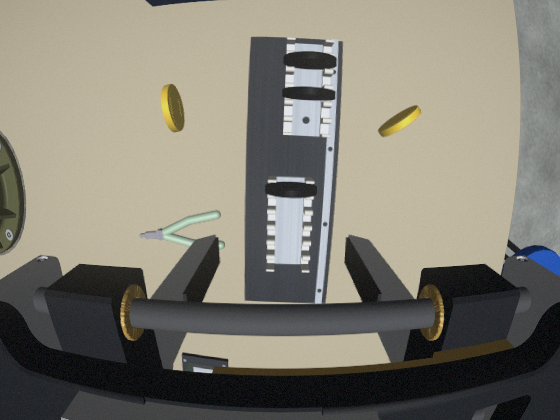

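The wrist view shows the bed from (248,38) to (325,300). The screwed-down rack's end is at y≈135, the loose rack runs from y≈178 to 268 and its cap is at (291,189). The strip's near edge runs from (338,42) to (318,300).

```bash
cat > m.py <<'E'
from h import *
def rects(c,stand=False):
    W=cloud(c,True);g=c["img"].max(-1);R={}
    # exclude gripper area
    ok=np.isfinite(W[...,0]);ok[275:]&=False
    for name,lo,hi in(("strip",.010,.0175),("teeth",.030,.047),("body",.018,.028)):
        m=ok&(g>120)&(W[...,2]>lo)&(W[...,2]<hi)&(W[...,0]>.5)&(W[...,0]<.68)&(W[...,1]>-.2)&(W[...,1]<.22)
        R[name]=W[m]
    m=ok&(g<60)&(W[...,2]>.055)&(W[...,2]<.085)&(W[...,0]>.5)&(W[...,0]<.68)
    R["caps"]=W[m]
    return R
E
python3 - <<'E'
from m import *
c=dict(np.load("w1.npz"));R=rects(c);W=cloud(c,True)
for k,p in R.items():
    for n,s in(("lo",p[p[:,1]<.04]),("hi",p[p[:,1]>=.04])):
        if len(s)>20:
            r=cv2.minAreaRect((s[:,:2]*1000).astype(np.float32));print(k,n,len(s),np.round(r[0],1),np.round(r[1],1),round(r[2],2),s.mean(0).round(4),np.percentile(s,[1,99],axis=0).round(4).tolist())
for uv in((275,60),(260,160),(255,290),(330,150),(326,222),(321,290),(291,235),(306,100),(291,189),(308,93)):
    print(uv,W[uv[1],uv[0]].round(4))
# orthos at z=.044 and z=.008, 0.5mm/px, rows=y desc, cols=x
for z,n in((.044,"o44"),(.008,"o8")):
    ys,xs=np.mgrid[.20:-.16:-.0005,.5:.68:.0005]
    P=np.stack([xs,ys,0*xs+z],-1).reshape(-1,3);q=proj(c,P,True).reshape(*xs.shape,2).astype(np.float32)
    cv2.imwrite(n+".png",cv2.remap(c["img"],q[...,0],q[...,1],cv2.INTER_CUBIC))
a=np.hstack([cv2.imread("o44.png"),cv2.imread("o8.png")]);
a=cv2.resize(a,None,fx=.83,fy=.83);a=cv2.rotate(a,cv2.ROTATE_90_CLOCKWISE);print(a.shape);cv2.imwrite("pics/ortho.png",a)
E
```

```text
strip lo 2851 [595.9 -43.9] [170.1  72.8] 88.0 [ 0.5933 -0.0534  0.0148] [[0.5592, -0.1233, 0.0116], [0.6332, 0.0359, 0.0171]]
strip hi 2263 [605.5 116.3] [148.7  66.6] 87.56 [0.6088 0.1095 0.015 ] [[0.5818, 0.0462, 0.012], [0.6397, 0.1832, 0.0173]]
teeth lo 506 [577.4 -52.5] [119.8  56.4] 88.04 [ 0.5773 -0.0531  0.0425] [[0.5483, -0.1122, 0.0362], [0.6065, 0.0079, 0.0449]]
teeth hi 492 [601.2 121.2] [119.7  57.2] 87.13 [0.6003 0.1129 0.0424] [[0.5715, 0.0608, 0.031], [0.6298, 0.1798, 0.0451]]
body lo 457 [577.3 -53.2] [112.   55.6] 87.47 [ 0.5779 -0.0593  0.022 ] [[0.5487, -0.1085, 0.0187], [0.6061, -0.0199, 0.0245]]
body hi 633 [600.8 119.4] [116.6  56.7] 87.36 [0.6001 0.1111 0.022 ] [[0.5705, 0.0641, 0.0188], [0.6295, 0.1771, 0.0249]]
caps lo 460 [579.5  -1.7] [ 8.6 58.6] 87.52 [ 0.579  -0.0007  0.0701] [[0.5505, -0.0058, 0.0554], [0.6078, 0.0028, 0.0789]]
caps hi 1015 [600.1 129.8] [49.2 58.1] 88.02 [0.5994 0.1303 0.0703] [[0.5716, 0.105, 0.0555], [0.628, 0.1543, 0.0786]]
(275, 60) [0.5606 0.1595 0.0089]
(260, 160) [0.5406 0.0289 0.0078]
(255, 290) [ 0.5292 -0.1579  0.0076]
(330, 150) [0.6307 0.0424 0.0131]
(326, 222) [ 0.6276 -0.0533  0.0135]
(321, 290) [ 0.6246 -0.1553  0.0136]
(291, 235) [ 0.5807 -0.0699  0.0175]
(306, 100) [0.5994 0.106  0.0159]
(291, 189) [0.579  0.0019 0.0713]
(308, 93) [0.5971 0.1078 0.0772]
(599, 598, 3)
```

View pics/ortho.png

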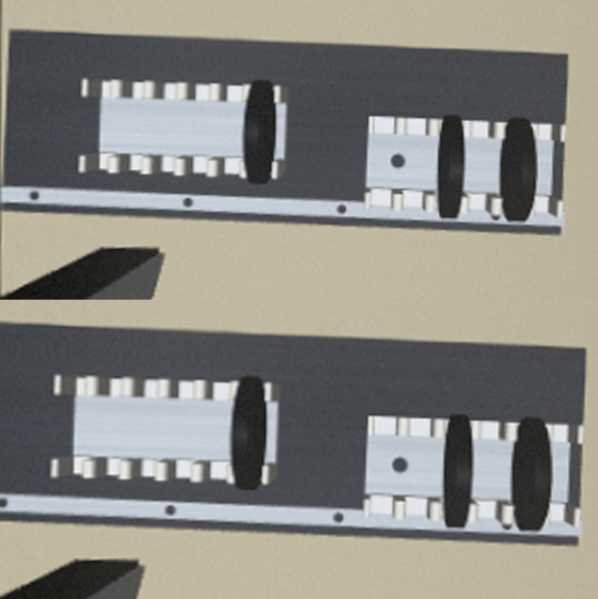

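Measured positions:
- **Loose rack:** centre (577.4, -52.5) mm, long axis at about 88°, teeth at 43–44 mm, size 120x56. These match the given sizes.
- **Fixed rack:** centre about (601, 121), axis at 87.3°.
- **Target:** loose rack centre at about (595.5, 1.3), a shift of roughly +18 and +54 mm.

Next I grip the rack across its middle.

```bash
python3 -m inch '0.8 -0.85 0.18 1 0 0 0.18;0.8 -0.84 0.18 1 0 0 0;0.8 0 0 1 0 0 0;0.8 0 0 1 0 0 0;0.8 0 0 1 0 0 0;0.8 0 0 1 0 0 0;0.8 0 0 1 0 0 0;0.8 0 0 0.5 0 0 0;0.8 0 0 0.15 0 0 0;0.8 0 0 0 0 0 0' 12 && python3 -m inch '0.1 0 0 0 0 0 0;0 0 0 0 0 0 0;0 0 0 0 0 0 0;0 0 0 0 0 0 0;0 0 0 0 0 0 0' 12
python3 -c "
from station import ctrl;o=ctrl.get_obs();print(o['ee_pos'],o['eef_rot'],o['force'],o['grip_width'],o['grip_force'])"
```

```text
time_s: 4.82
ee_pos: [0.5788, -0.0514, 0.0217]
eef_rot: [3.141, 0.0, 1.537]
force: [0.0, -0.5, 0.8]
grip_width: 0.0844
grip_force: 0.0
time_s: 5.45
ee_pos: [0.5785, -0.0517, 0.0212]
eef_rot: [-3.142, 0.0, 1.537]
force: [-2.5, 0.0, 4.6]
grip_width: 0.0559
grip_force: 12.0
[ 0.57845196 -0.05168665  0.02117636] [-3.14154792e+00  5.13923895e-05  1.53681575e+00] [-2.51362867  0.04442192  4.58389711] 0.0559477262023954 11.999914705488663
```

```bash
python3 -m inch '0 0.3 0.1 0 0 0 0.08;0 0.3 0.1 0 0 0 0;0 0.3 0.1 0 0 0 0;0 0.3 0.1 0 0 0 0;0 0.3 0.05 0 0 0 0;0 0 0 0 0 0 0' && python3 -m inch '0 0 0.05 0 0 0 0;0 0 0.05 0 0 0 0;0 0 0 0 0 0 0'
```

```text
time_s: 6.2
ee_pos: [0.5946, -0.0059, 0.0212]
eef_rot: [3.14, -0.001, 1.524]
force: [0.9, 4.6, 4.1]
grip_width: 0.0564
grip_force: 12.0
time_s: 6.58
ee_pos: [0.5947, -0.0062, 0.0207]
eef_rot: [-3.135, -0.001, 1.523]
force: [-18.7, 4.6, 17.7]
grip_width: 0.0557
grip_force: 11.9
```

```bash
python3 -m inch '0 0.1 -0.03 0 0 0 0;0 0.1 0 0 0 0 0;0 0.05 0 0 0 0 0;0 0 0 0 0 0 0' && python3 -m inch '0 0.05 0 0 0 0 0;0 0 0 0 0 0 0'
```

```text
time_s: 7.08
ee_pos: [0.5949, -0.0012, 0.0207]
eef_rot: [-3.137, 0.002, 1.523]
force: [-12.6, -12.7, 11.2]
grip_width: 0.0559
grip_force: 12.0
time_s: 7.32
ee_pos: [0.595, 0.0001, 0.0207]
eef_rot: [-3.137, 0.003, 1.523]
force: [-13.1, -13.7, 11.2]
grip_width: 0.0557
grip_force: 12.0
```

```bash
python3 -m inch '0 -0.03 -0.04 0 0 0 0;0.7 0 0 0 0 0 0;0.7 0 0 0 0 0 0;0.7 0 0 -1 0 0 0;0.7 0 0 -1 0 0 0;0.7 0 0 -1 0 0 0;0.7 0 0 -1 0 0 0;0.7 -0.3 0 -1 0 0 0;0.7 -0.3 0 -1 0 0 0;0.7 0 0 -1 0 0 0' && python3 -m inch '0.7 0 0 -0.6 0 0 0;0.7 0 0 0 0 0 0'
python3 - <<'E'
from station import ctrl,camera
from m import *
c=camera("wrist");np.savez("w2.npz",**c);R=rects(c)
for k in("teeth","body","caps"):
    p=R[k]
    for n,s in(("lo",p[p[:,1]<.061]),("hi",p[p[:,1]>=.061])):
        r=cv2.minAreaRect((s[:,:2]*1000).astype(np.float32));print(k,n,len(s),np.round(r[0],1),np.round(r[1],1),round(r[2],2),s.mean(0).round(4))
ims=[]
ys,xs=np.mgrid[.20:-.09:-.0005,.53:.66:.0005]
P=np.stack([xs,ys,0*xs+.036],-1).reshape(-1,3);q=proj(c,P,True).reshape(*xs.shape,2).astype(np.float32)
a=cv2.rotate(cv2.remap(c["img"],q[...,0],q[...,1],cv2.INTER_CUBIC),cv2.ROTATE_90_CLOCKWISE)
cv2.imwrite("pics/o2.png",cv2.resize(a,None,fx=1.35,fy=1.35,interpolation=cv2.INTER_CUBIC))
E
```

```text
time_s: 8.57
ee_pos: [0.5943, -0.0174, 0.2317]
eef_rot: [-3.141, -0.0, 1.523]
force: [0.2, 0.4, -0.6]
grip_width: 0.0798
grip_force: 0.0
time_s: 8.82
ee_pos: [0.5949, -0.017, 0.2499]
eef_rot: [3.139, -0.0, 1.523]
force: [-0.7, -0.5, -0.1]
grip_width: 0.0797
grip_force: 0.0
teeth lo 659 [5.95e+02 2.00e-01] [122.8  56.2] 87.13 [0.5962 0.0013 0.0419]
teeth hi 446 [601.8 120.5] [120.1  57.5] 87.41 [0.6002 0.1146 0.0425]
body lo 718 [595.  -0.] [116.6  56.6] 87.43 [ 0.5949 -0.0066  0.022 ]
body hi 588 [600.7 121.1] [113.2  56. ] 87.4 [0.5993 0.1094 0.022 ]
caps lo 320 [597.3  49. ] [ 7.7 57.9] 87.29 [0.5975 0.0486 0.0716]
caps hi 1017 [601.3 129.6] [49.1 57.9] 87.49 [0.601  0.1304 0.0701]
```

View pics/o2.png

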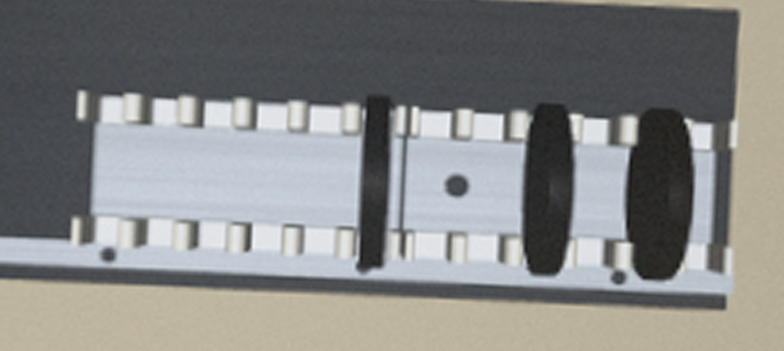

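The ortho shows the loose rack butted up, with the seam at x≈404. Both combs are in line, the pitch is even, and the rack's cap stands at (375,180). Next I look at the stand from above.

```bash
python3 -m inch '0.7 -1 -0.5 0 0 0 0;0.7 -1 -0.5 0 0 0 0;0.7 -1 -0.5 0 0 0 0;0.7 -1 -0.5 0 0 0 0;0.7 -1 -0.5 0 0 0 0;0.7 -1 -0.5 0 0 0 0;0.7 -1 -0.5 0 0 0 0;0.7 -1 -0.5 0 0 0 0;0.7 -1 -0.5 0 0 0 0;0.7 -1 -0.4 0 0 0 0' && python3 -m inch '0.2 -0.3 0 0 0 0 1;0.2 0 0 0 0 0 1;0.2 0 0 0 0 0 1;0.2 0 0 0 0 0 1;0.2 0 0 0 0 0 1;0.2 0 0 0 0 0 1;0.2 0 0 0 0 0 1;0.2 0 0 0 0 0 1;0.2 0 0 0 0 0 0.7;0.2 0 0 0 0 0 0'
python3 - <<'E'
from station import ctrl,camera
from m import *
o=ctrl.get_obs();print(o["ee_pos"],o["eef_rot"])
c=camera("wrist");np.savez("w3.npz",**c);cv2.imwrite("pics/w3.png",c["img"]);W=cloud(c,True);g=c["img"].max(-1)
near=(W[...,0]>.37)&(W[...,0]<.50)&(W[...,1]>-.38)&(W[...,1]<-.25)
for n,m in(("cap",near&(W[...,2]>.050)&(W[...,2]<.09)&(g<70)),("teeth",near&(W[...,2]>.03)&(W[...,2]<.048)&(g>90)),("plate",near&(W[...,2]>.004)&(W[...,2]<.012)&(g<90))):
    s=W[m]
    if len(s)>9:
        r=cv2.minAreaRect((s[:,:2]*1000).astype(np.float32));print(n,len(s),np.round(r[0],1),np.round(r[1],1),round(r[2],2),s.mean(0).round(4),np.percentile(s[:,2],[1,99]).round(4))
E
```

```text
time_s: 10.12
ee_pos: [0.4324, -0.3104, 0.2476]
eef_rot: [-3.14, -0.001, 1.523]
force: [0.8, 0.4, -0.2]
grip_width: 0.0798
grip_force: 0.0
time_s: 11.38
ee_pos: [0.4326, -0.3185, 0.2478]
eef_rot: [-3.14, 0.001, 0.005]
force: [-0.6, -0.9, 0.2]
grip_width: 0.0565
grip_force: 0.0
[ 0.43263537 -0.31854137  0.24776079] [-3.14040548e+00  1.25734610e-03  5.38472675e-03]
cap 390 [ 435.9 -322.9] [ 9.  56.8] 84.12 [ 0.4377 -0.3231  0.0726] [0.0549 0.079 ]
teeth 236 [ 433.9 -322.6] [27.  56.3] 83.62 [ 0.435  -0.3224  0.0416] [0.0317 0.0448]
plate 1456 [ 434.3 -323.2] [58.3 78.2] 84.18 [ 0.4392 -0.324   0.0075] [0.0057 0.0096]
```

View pics/w3.png

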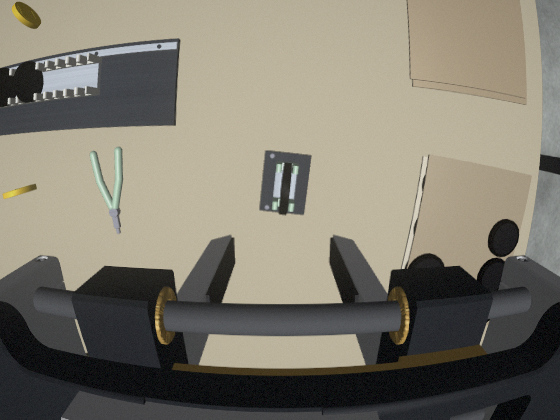

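The view shows the black cap on edge in the mint stand at (286,185); the neighbours at (425,265) and (505,237) are decoys. The cap is measured at (434, -322.8) mm, top 79 mm, yaw -5.9°, and both views agree. Grasping it now.

```bash
python3 -m inch '0.2 0.06 0.14 1 0 0 0.62;0.1 0 0 1 0 0 0;0 0 0 1 0 0 0;0 0 0 1 0 0 0;0 0 0 1 0 0 0;0 0 0 1 0 0 0;0 0 0 0.6 0 0 0;0 0 0 0 0 0 0' 8 && python3 -m inch '-0.9 0 0 0 0 0 0;-1 0 0 0 0 0 0;-1 0 0 0 0 0 0;-1 0 0 0 0 0 0;-1 0 0 0 0 0 0' 8
```

```text
time_s: 12.42
ee_pos: [0.4342, -0.3227, 0.05]
eef_rot: [-3.14, 0.002, -0.103]
force: [0.2, 0.7, 0.7]
grip_width: 0.0471
grip_force: 0.0
time_s: 13.05
ee_pos: [0.4347, -0.3231, 0.0511]
eef_rot: [3.141, -0.0, -0.104]
force: [0.1, -0.2, 0.5]
grip_width: 0.0092
grip_force: 8.0
```

```bash
python3 -m inch '-1 0 0 -0.5 0 0 0;-1 0 0 -1 0 0 0;-1 0 0 -1 0 0 0;-1 0 0 -0.5 0 0 -0.33' && python3 -m inch '-1 0.49 -1 0 0 0 0;-1 0.49 -1 0 0 0 0;-1 0.49 -1 0 0 0 0;-1 0.49 -1 0 0 0 0;-1 0.49 -1 0 0 0 0;-1 0.49 -1 0 0 0 0;-1 0.49 -1 0 0 0 0;-1 0.49 -1 0 0 0 0;-1 0.49 -1 0 0 0 0;-1 0.45 -1 0 0 0 0' && python3 -m inch '-1 0 0 0 0 0 0;-1 0 0 0 0 0 0'
python3 - <<'E'
from station import ctrl,camera
from h import *
o=ctrl.get_obs();p=o["ee_pos"];print(p,o["eef_rot"],o["grip_width"])
V=[]
for n in("scene","side"):
    c=camera(n);W=cloud(c);g=c["img"].max(-1)
    m=(W[...,2]>.095)&(W[...,2]<.118)&(g<60)&(abs(W[...,0]-p[0])<.06)&(abs(W[...,1]-p[1])<.03)
    s=W[m];print(n,len(s),s.mean(0).round(4),np.percentile(s[:,0],[2,98]).round(3)) if len(s) else 0
    np.savez(n+"4.npz",**c);u,v=proj(c,p)[0].astype(int);V.append(cv2.resize(c["img"][v-45:v+45,u-60:u+60],None,fx=3.3,fy=3.3,interpolation=cv2.INTER_CUBIC))
cv2.imwrite("pics/hold.png",np.hstack(V))
E
```

```text
time_s: 13.55
ee_pos: [0.435, -0.3234, 0.1437]
eef_rot: [3.14, -0.002, -0.045]
force: [0.4, 0.5, -1.2]
grip_width: 0.0093
grip_force: 8.0
time_s: 14.8
ee_pos: [0.5947, -0.0291, 0.1421]
eef_rot: [3.142, -0.001, -0.046]
force: [0.8, 0.2, -0.6]
grip_width: 0.0084
grip_force: 8.0
time_s: 15.05
ee_pos: [0.5939, -0.0306, 0.1414]
eef_rot: [3.141, -0.0, -0.046]
force: [-0.2, 0.1, 0.2]
grip_width: 0.0089
grip_force: 8.0
[ 0.59386466 -0.0305884   0.14144632] [ 3.14144043e+00 -1.98712425e-04 -4.62544336e-02] 0.00892226443575285
scene 12 [ 0.5951 -0.0247  0.1141] [0.583 0.609]
side 35 [ 0.5932 -0.0281  0.1134] [0.576 0.611]
```

View pics/hold.png

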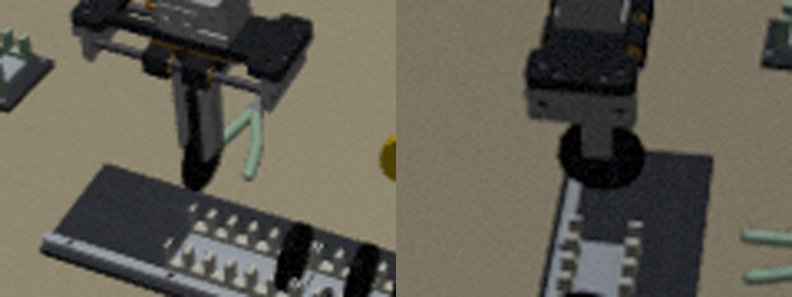

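The cap is held upright in the fingers, at (200,160) in the left crop and (600,155) in the right one. Lowering it into the slot at y = -30.

```bash
python3 -m inch '-1 0 -0.03 0.6 0 0 0;-1 0 0 0.6 0 0 0;-1 0 0 0.6 0 0 0;-1 0 0 0.4 0 0 0;-1 0 0 0.3 0 0 0;-1 0 0 0.3 0 0 0;-1 0 0 0.1 0 0 0;-1 0 0 0 0 0 0' && python3 -c "
from station import ctrl;o=ctrl.get_obs();print(o['ee_pos'],o['force'],o['moment'],o['grip_width'])"
```

```text
time_s: 16.15
ee_pos: [0.5942, -0.0292, 0.054]
eef_rot: [3.142, -0.0, -0.046]
force: [-0.1, -0.4, -0.3]
grip_width: 0.009
grip_force: 8.0
[ 0.59420677 -0.02917705  0.05402664] [-0.12317584 -0.41318425 -0.33514986] [0.00298176 0.12747806 0.01335012] 0.008960998153505055
```

```bash
python3 -m inch '-1 0 0 0.07 0 0 0;-1 0 0 0 0 0 0;-0.5 0 0 0 0 0 0;-0.5 0 0 0 0 0 0;-0.5 0 0 0 0 0 0' && python3 -m inch '-0.5 0 0 -0.5 0 0 0;-0.5 0 0 -1 0 0 0;-0.5 0 0 -1 0 0 0;-0.5 0 0 -1 0 0 0;-0.5 0 0 -1 0 0 0;-0.5 0 0 -1 0 0 0;-0.5 0 0 -1 0 0 0' && python3 -m inch '-0.5 -0.5 1 0 0 0 -1;-0.5 -0.5 0.5 0 0 0 -1;-0.5 0 0 0 0 0 -1;-0.5 0 0 0 0 0 -1;-0.5 0 0 0 0 0 -1;-0.5 0 0 0 0 0 -1;-0.5 0 0 0 0 0 -1;-0.5 0 0 0 0 0 -1;-0.5 0 0 0 0 0 -1;-0.5 0 0 0 0 0 0'
python3 - <<'E'
from station import ctrl,camera
from m import *
o=ctrl.get_obs();print(o["time_s"],o["ee_pos"],o["eef_rot"])
c=camera("wrist");np.savez("w5.npz",**c);R=rects(c)
B=R["body"];C=R["caps"]
for n,s in(("bodylo",B[B[:,1]<.061]),("bodyhi",B[B[:,1]>=.061]),("cap",C[C[:,1]<.02]),("rcap",C[(C[:,1]>.02)&(C[:,1]<.08)])):
    r=cv2.minAreaRect((s[:,:2]*1000).astype(np.float32));print(n,len(s),np.round(r[0],1),np.round(r[1],1),round(r[2],2),s.mean(0).round(4),np.percentile(s,[1,99],axis=0).round(4).tolist())
ys,xs=np.mgrid[.20:-.09:-.0005,.53:.66:.0005]
P=np.stack([xs,ys,0*xs+.036],-1).reshape(-1,3);q=proj(c,P,True).reshape(*xs.shape,2).astype(np.float32)
a=cv2.rotate(cv2.remap(c["img"],q[...,0],q[...,1],cv2.INTER_CUBIC),cv2.ROTATE_90_CLOCKWISE)
cv2.imwrite("pics/o5.png",cv2.resize(a,None,fx=1.35,fy=1.35,interpolation=cv2.INTER_CUBIC))
E
```

```text
time_s: 16.77
ee_pos: [0.5942, -0.0292, 0.0519]
eef_rot: [3.142, -0.0, -0.046]
force: [-0.4, -0.3, -0.2]
grip_width: 0.0235
grip_force: 0.0
time_s: 17.65
ee_pos: [0.594, -0.0292, 0.2491]
eef_rot: [3.142, -0.001, -0.046]
force: [0.2, -0.1, 0.3]
grip_width: 0.0237
grip_force: 0.0
time_s: 18.9
ee_pos: [0.5648, -0.0752, 0.2478]
eef_rot: [3.141, 0.0, 1.524]
force: [0.7, 0.3, -0.8]
grip_width: 0.0233
grip_force: 0.0
18.9 [ 0.56476304 -0.07523961  0.2478346 ] [3.14063430e+00 1.44591987e-04 1.52354274e+00]
bodylo 718 [595.3  -7.7] [105.9  56.8] 88.16 [ 0.5957 -0.0047  0.0218] [[0.5658, -0.0584, 0.0186], [0.6238, 0.0442, 0.0238]]
bodyhi 337 [599.7 105.9] [79.9 55.8] 87.34 [0.5976 0.0934 0.0218] [[0.5702, 0.0662, 0.0183], [0.6277, 0.1438, 0.0239]]
cap 388 [593.5 -29.6] [ 9.1 58.3] 88.04 [ 0.5913 -0.0297  0.0717] [[0.5645, -0.0346, 0.057], [0.6224, -0.0245, 0.0787]]
rcap 473 [596.9  48.3] [ 9.2 57.5] 87.07 [0.5961 0.0475 0.0707] [[0.5682, 0.043, 0.0576], [0.6252, 0.0531, 0.0785]]
```

View pics/o5.png

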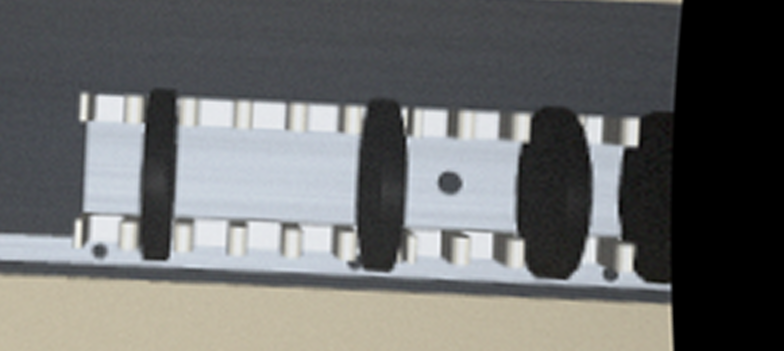

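Both caps stand with tops at 79 mm (145–175 and 360–405 in the ortho). The slot pitch across the seam (321→433) suggests about 1–1.5 mm of gap is left. I push the end face home with the fingers on both comb ends.

```bash
python3 -m inch '-0.23 -0.12 0.9 0.5 0 0 0;-0.23 0 0 1 0 0 0;-0.23 0 0 1 0 0 0;-0.23 0 0 1 0 0 0;-0.23 0 0 1 0 0 0;-0.23 0 0 1 0 0 0;-0.23 0 0 1 0 0 0;-0.23 0 0 0.7 0 0 0;-0.23 0 0 0.45 0 0 0;-0.23 0 0 0 0 0 0' && python3 -m inch '-0.23 0.1 0 0 0 0 0;-0.23 0.1 0 0 0 0 0;-0.23 0.05 0 0 0 0 0;-0.23 0.05 0 0 0 0 0;-0.23 0 0 0 0 0 0'
```

```text
time_s: 20.2
ee_pos: [0.5914, -0.0801, 0.017]
eef_rot: [-3.141, -0.0, 1.523]
force: [0.1, 0.3, 0.5]
grip_width: 0.0365
grip_force: 0.0
time_s: 20.82
ee_pos: [0.5921, -0.071, 0.0174]
eef_rot: [3.142, -0.0, 1.525]
force: [-0.6, -0.5, 0.1]
grip_width: 0.0361
grip_force: 0.0
```

```bash
for i in 1; do python3 -m inch '-0.23 0.05 0 0 0 0 0;-0.23 0.05 0 0 0 0 0;-0.23 0 0 0 0 0 0' | grep -E "pos|force: \["; python3 -m inch '-0.23 0.05 0 0 0 0 0;-0.23 0 0 0 0 0 0' | grep -E "pos|force: \["; done
```

```text
ee_pos: [0.5922, -0.0681, 0.0173]
force: [-0.2, -0.9, 0.4]
ee_pos: [0.5924, -0.0678, 0.0174]
force: [-0.2, -8.9, -1.1]
```

```bash
python3 -m inch '-0.23 0.05 0 0 0 0 0;-0.23 0 0 0 0 0 0' | grep -E "pos|force: \["; python3 -m inch '-0.23 0.05 0 0 0 0 0;-0.23 0 0 0 0 0 0' | grep -E "pos|force: \["
```

```text
ee_pos: [0.5924, -0.0677, 0.0175]
force: [-1.8, -18.8, -0.9]
ee_pos: [0.5924, -0.0676, 0.0176]
force: [-2.2, -29.4, -0.6]
```

```bash
python3 -m inch '-0.23 -0.5 0 0 0 0 0;-0.23 -0.3 0 0 0 0 0;-0.23 0 0 -1 0 0 0;-0.23 0 0 -1 0 0 0;-0.23 0 0 -1 0 0 0;-0.23 0 0 -1 0 0 0;-0.23 0 0 -1 0 0 0;-0.23 1 0 -1 0 0 0;-0.23 1 0 0 0 0 0;-0.23 0.5 0 0 0 0 0' && python3 -m inch '-0.23 0 0 0 0 0 0;-0.23 0 0 0 0 0 0'
python3 - <<'E'
from station import ctrl,camera
from m import *
c=camera("wrist");R=rects(c)
B=R["body"];C=R["caps"]
for n,s in(("bodylo",B[B[:,1]<.061]),("bodyhi",B[B[:,1]>=.061]),("cap",C[C[:,1]<.02]),("rcap",C[(C[:,1]>.02)&(C[:,1]<.08)])):
    r=cv2.minAreaRect((s[:,:2]*1000).astype(np.float32));print(n,len(s),np.round(r[0],1),np.round(r[1],1),round(r[2],2),np.percentile(s[:,2],[1,99]).round(4))
# tooth-top profile along the bed axis, near comb: brightness at z=.044 and slot floor z=.0225
d=np.array([.0455,.999]);e=np.array([.999,-.0455]);o=np.array([.5953,.001])
t=np.arange(-.066,.186,.00025)
for z in(.044,.0225):
  for xo in(-.023,.023):
    P=np.array([np.r_[o+e*xo+d*k,z] for k in t]);q=proj(c,P,True).astype(np.float32)
    g=cv2.remap(cv2.cvtColor(c["img"],cv2.COLOR_BGR2GRAY),q[:,:1],q[:,1:],cv2.INTER_CUBIC).ravel().astype(float)
    # phase of the 20 mm pitch: loose part and fixed part
    f=[]
    for a,b in((-.020,.040),(.060,.080),(.060,.100)):
        m=(t>=a-1e-9)&(t<b-1e-9);f.append(np.angle(np.sum((g[m]-g[m].mean())*np.exp(-2j*np.pi*t[m]/.02)))/(2*np.pi)*20)
    print(z,xo,"phases mm",np.round(f,2))
ys,xs=np.mgrid[.10:.02:-.0002,.55:.64:.0002]
P=np.stack([xs,ys,0*xs+.03],-1).reshape(-1,3);q=proj(c,P,True).reshape(*xs.shape,2).astype(np.float32)
a=cv2.rotate(cv2.remap(c["img"],q[...,0],q[...,1],cv2.INTER_CUBIC),cv2.ROTATE_90_CLOCKWISE)
cv2.imwrite("pics/seam.png",a)
E
```

```text
time_s: 23.2
ee_pos: [0.5947, -0.0114, 0.1974]
eef_rot: [3.141, -0.0, 1.526]
force: [0.7, -0.4, -0.5]
grip_width: 0.0361
grip_force: 0.0
time_s: 23.45
ee_pos: [0.5946, -0.0134, 0.1969]
eef_rot: [-3.141, 0.0, 1.524]
force: [0.7, 0.5, 0.2]
grip_width: 0.036
grip_force: 0.0
bodylo 755 [595.2   1.8] [116.   56.2] 87.27 [0.0191 0.0274]
bodyhi 737 [600.3 119.7] [118.   56.4] 87.53 [0.0182 0.0258]
cap 672 [594.  -27.7] [ 8.6 57.9] 87.34 [0.0556 0.0785]
rcap 331 [597.5  50.5] [ 7.9 57.5] 87.46 [0.0577 0.078 ]
0.044 -0.023 phases mm [ 5.94 -6.29 -5.87]
0.044 0.023 phases mm [ 5.98 -6.5  -5.92]
0.0225 -0.023 phases mm [ 9.09 -7.94 -8.09]
0.0225 0.023 phases mm [ 9.15 -8.02 -8.05]
```

View pics/seam.png

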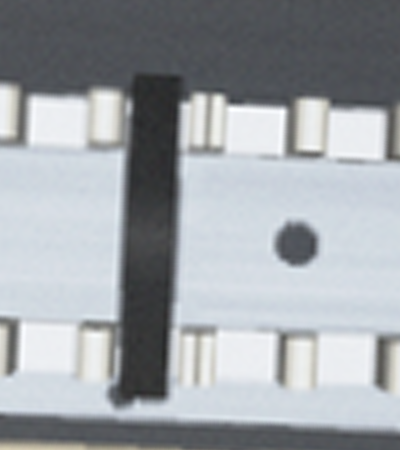

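The bar now runs on with no dark seam. The slot floors at (28–85) and (228–286) are 200 px apart, which is exactly 40 mm, so the pitch is even, and both caps are upright at full height. Handing in.

```bash
python3 -c "
from station import ticket;print(ticket.hand_in())"
```

```text
the job is handed in; nothing more can be done
None
```

I closed the loose rack up flush against the screwed-down rack and the guide strip, stood the stand's cap in its y = -30 mm slot with the rack's own cap still seated at +50 mm, and handed the job in at about 23.5 s of robot time; hand-in returned no verdict.

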